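Four clicks more preload

ROBOT

A 6-joint arm with a two-finger parallel gripper is mounted at the origin on a cart in front of the work surface, level with it; the furniture and walls round the work are solid. World frame = base frame: x ahead of the robot, y to its left, z up, the work surface at z = 0. Lengths are in m, angles in rad, forces in N, time in s.
With the tool pointing down it reaches from about 0.375 to 0.975 m from the base axis. Payload 3.8 kg.
Tool frame: the origin (TCP) lies between the finger pads; the fingertips stand 22 mm ahead of it and the grasp point (between the pads) lies 3 mm ahead of it; z points along the fingers, y is the direction in which the jaws open and shut (so a half turn about z gives the same grasp; the last joint's range is limited). The gripper opens to 85 mm and grips with 20 to 120 N. Pads are 22 mm wide; open, the fingers measure 114 mm over their backs; the gripper's body (76 mm by 85 mm) begins 54 mm behind the grasp point. The pads swing forward as they close: fully open they stand 13 mm farther back than shut.
Start: joints at [-1.315, 0.264, 1.604, -0, 1.274, -0.037], TCP at [0.195, -0.646, 0.253] pointing down, gripper open.
Joint ranges: [-2.63, 2.63], [-0.94, 2.18], [0.31, 2.57], [-1.31, 4.45], [0, 2.66], [-2.55, 2.55]. Speed limits (rad/s): [2.57, 2.57, 3.14, 3.14, 3.14, 3.14].

INTERFACE

Orientations are given as a rotation vector (axis times angle).
In Python, from workcell import * gives the robot as it stands.
- The arm moves only by the tool step_arm, never from a script. Its argument "motion" is a list that holds one entry, the list of rows, each a list of 7 numbers: the finger opening in m, from 0 to 0.0854, then the shift along the world's x, y, z in m, then the turn, a rotation vector about the world's x, y, z in degrees. A call has exactly 8 rows; each row is the pose to reach, as a shift and turn from the pose measured when the call began; what a row does not reach only later rows make up. A row lasts 1/8 s, in which the tool goes at most 62.5 mm and 10.7 degrees, less where a joint would pass 70% of its speed; a pose out of reach is approached as far as the arm can. A call with a gripper value outside its range is refused whole. The fingers move at their own pace and stop on an object; "newtons" is the grip in N (left out, the last holds). Time passes only in rows, so rows that repeat a pose let the fingers close, or fill a call up. It gives the time, the measured TCP pose, the force and the opening at its end, in the units of the state.
- read_state(): the state, without advancing time (a new reading comes with each control period).
- read_camera(name): name is "scene" or "top"; returns (picture, depth): 420x560x3 uint8, blue, green, red; 420x560 float32, m along the optical axis (not along the pixel's ray), 0 where there is no reading.
- get_calibration(name): a dict with "K" (3x3 intrinsics, pixels), "world_from_camera" (4x4, takes a point from camera to world coordinates). Camera axes: x right, y down, z forward; pixel columns grow to the right and rows downward; lengths in m; the calibration is good to about 2 mm. A picture is of the moment at which its call begins. get_calibration takes no time and is no camera call.
- finish_job(): hands the job in, once; it reports no verdict.
Trained networks look in the newest picture that a camera, given by its name, has taken for a name from the list of things; names that differ only in an ending like _2 or _b are one class to them, and where a whole thing is asked for, a point or a joint stands for the part that bears it (a point fixed in the world has none). Each returns a list of dicts, best first, with "score" (0 to 1); they miss things now and then, are a little off and sometimes report something else, mostly with a low value. They report only what shows in the picture. A call takes as long as a camera call.
- spot_in(camera, thing): "xyz" ([x, y, z] in m, in the coordinates of the camera as it stood for that picture, good to about 4 mm: the middle of the surface that is visible of it).
- regions_of(camera, thing): "region" (420x560 bool, what is visible of it).
The state is a dict: "time": time; "q": joint angles; "joint_vel": joint speeds; "joint_torque": joint torques, N m; "tool_pos": TCP position; "tcp_rot": TCP orientation; "wrist_force": force on the tool from outside, world axes, zero at the start; "torque": the same for the moment, N m; "width": opening from 0.0 (shut) to 1.0 (fully open).
Only numpy, scipy, OpenCV 4.12 (cv2) and the standard library are available. Lean on these libraries where they do the work, as an engineer would, in place of code of your own. Each camera call takes 0.05 s, during which the arm holds its last target. There are 200 camera calls.

TASK

Turn the black click-stop dial of the spring setting block exactly four clicks clockwise (as seen from above, the way its white arrow points) from where it now stands, by pushing its red lug round with a fingertip. Push only: do not pinch the lug between the fingers, never go past the fourth click, and leave the dial sitting in that click with the parts standing around undisturbed.

Things in the scene. Friction and masses are not known exactly. Their poses are not given: they have to be found in the camera images.
- setting_block: The spring setting block, bolted to the table: a dark steel base plate with a green housing 112 x 112 mm, top 40 mm above the table, that carries the dial, and at the plate's far (+x) end a low round spring seat (centre 118 mm from the dial's axis, at most 28 mm high). Its plate is 12 mm thick and reaches from 70 mm behind to 165 mm ahead of the axis, 116 mm wide. Origin on the table, straight under the dial's axis; z up.
- dial_axis (a point): The dial's vertical axis at the level of the dial's flat upper face, 53 mm above the table. The dial is a black disc 94 mm in diameter with a white clockwise arrow, a steel hub (radius 12 mm, 4 mm high) in the middle and one red upright lug on its face. The fixed aluminium ring round it is 116 mm across with 12 black tick marks, one per click.
- lug (a point): A point in the red lug, 36 mm from the dial's axis, half-way up, 13.5 mm above the dial's face. The lug is an upright block on the radius, from 16 to 46 mm from the axis, 12 mm thick, 27 mm high (top 80 mm above the table), and turns with the dial; push on its anticlockwise side. In the rules, preload_dial_c2 is the anticlockwise half of its thickness, preload_dial_c3 the other half.
- preload_dial (a joint): The dial's angle in rad, growing clockwise. It rests only at clicks, multiples of 0.524 rad (30 degrees); 0, 1 or 2 clicks at the start; stops at -0.15 and 3.85 rad. Half-way to the next click it lets go and snaps into that click by itself, ahead of the fingertip; let go, it stays there. Needs about 6 to 12 N on the lug, pushed slowly (0.03 m/s); a fast shove can throw it past a click.
- piston_2: A white piston, 65 mm across and 103 mm high, loose, standing upright to the right of the block; leave it alone. Origin under its centre.
- disc_1: A pale disc with a centre hole, 62 mm across and 12 mm thick, loose, lying left of the block; leave it alone. Origin under its centre.
- thread_lock: A red bottle with a black nozzle, 36 mm across and 104 mm high, loose, standing upright left of and beyond the dial; leave it alone. Origin under its centre.
- screwdriver_1: A screwdriver with a black handle, 160 mm long and 25 mm thick, loose, lying right of the spring seat; leave it alone. Origin under its middle.

How it is judged:
At the end, for the whole second after the job is handed in: The dial rests, untouched, in the click four further clockwise than the one it started in (within a quarter click: the lug point has moved 59.9 to 64.6 mm in a straight line from its start), and each bystander is within 10 mm of where it stood (distance of lug from where it was at the start of the episode between 0.0599 and 0.0646 m and velocity of joint preload_dial between -0.05 and 0.05 rad/s and distance of each of piston_2, disc_1, thread_lock, screwdriver_1 from where it was at the start of the episode below 0.01 m).
It fails at once if the dial is turned past the fourth click (over the crest towards the fifth) (distance of lug from where it was at the start of the episode above 0.0672 m).
It fails at once if the lug is pinched: the fingers press on both of its sides at once (contact force between the fingers and preload_dial_c2 above 1 N and contact force between the fingers and preload_dial_c3 above 1 N).
It fails at once if a bystander is shifted, lifted or knocked over (distance of any of piston_2, disc_1, thread_lock, screwdriver_1 from where it was at the start of the episode above 0.015 m).
It also fails if it takes over 45 s, if anything falls off the work surface, if the arm or the gripper's body presses on something with over 40 N, if the wrist force passes 120 N, or if a joint passes its speed limit or range.

## Working session

There is one attempt and no reset: what is moved stays moved. The work goes in short steps, Python scripts to look and compute and a tool call to move; the robot and the scene stay as the last step left them, time stands still between calls to the robot, and variables do not carry over. Pictures are saved under pics/ and viewed, on a budget of 10 in all, crops included, one or two more only if the job needs it, and the job is handed in when it is done.

Besides the shell and the picture viewer there is one more tool, called after "Call:" as name(argument=value, ...), one argument or row to a line, values as JSON. step_arm: Moves the arm, as the interface text tells. Its arguments: {"type":"object","properties":{"motion":{"type":"array"},"newtons":{"type":"number"}},"required":["motion"]}

```bash
mkdir -p pics; cat > h.py <<'E'
from workcell import *
import numpy as np, cv2
def w(cam,p):
    T=np.array(get_calibration(cam)["world_from_camera"]); return (T[:3,:3]@np.array(p).T).T+T[:3,3]
def cloud(cam,d):
    K=np.array(get_calibration(cam)["K"]); v,u=np.indices(d.shape)
    P=np.stack([(u-K[0,2])/K[0,0]*d,(v-K[1,2])/K[1,1]*d,d],-1)
    return w(cam,P.reshape(-1,3)).reshape(P.shape)
E
python3 - <<'E'
from h import *
np.set_printoptions(precision=4,suppress=True)
for c in ("scene","top"):
    im,d=read_camera(c); cv2.imwrite(f"pics/{c}0.png",im)
    P=cloud(c,d)
    for t in ("dial_axis","lug","setting_block","piston_2","disc_1","thread_lock","screwdriver_1"):
        try:
            for r in spot_in(c,t)[:2]: print(c,t,round(r["score"],2),w(c,np.array(r["xyz"])))
        except Exception as e: print(c,t,e)
    hsv=cv2.cvtColor(im,cv2.COLOR_BGR2HSV)
    red=((hsv[...,0]<8)|(hsv[...,0]>172))&(hsv[...,1]>130)&(hsv[...,2]>60)&(d>0)
    n,l,s,ce=cv2.connectedComponentsWithStats(red.astype(np.uint8))
    for i in range(1,n):
        if s[i,4]>15:
            q=P[l==i]; print(c,"red",ce[i],s[i,4],q.mean(0),q.min(0),q.max(0))
print(read_state())
E
```

```text
scene dial_axis 0.76 [ 0.5453 -0.0077  0.0293]
scene lug 0.82 [ 0.5331 -0.0041  0.0531]
scene setting_block 0.83 [ 0.5485 -0.0015  0.0277]
scene piston_2 0.87 [ 0.4512 -0.1802  0.0447]
scene piston_2 0.61 [ 0.5317 -0.0079  0.0534]
scene disc_1 0.84 [0.5367 0.1009 0.0155]
scene thread_lock 0.59 [0.699  0.0896 0.048 ]
scene screwdriver_1 0.52 [ 0.6    -0.1609  0.0208]
scene red [279.6216 225.2297] 74 [0.5366 0.0108 0.0719] [ 0.526  -0.0389  0.0499] [0.564  0.0282 0.0828]
scene red [197.8119 226.8614] 101 [0.6995 0.0899 0.0654] [0.6881 0.077  0.0568] [0.7151 0.0995 0.074 ]
scene red [320.6915 376.4776] 201 [0.3197 0.2972 0.0161] [0.3095 0.2764 0.0079] [0.3308 0.3153 0.02  ]
top dial_axis 0.83 [ 0.583  -0.0339  0.0277]
top lug 0.72 [ 0.5407 -0.0206  0.0494]
top setting_block 0.8 [ 0.5832 -0.0329  0.0259]
top piston_2 0.58 [ 0.4606 -0.1904  0.0647]
top disc_1 0.97 [0.5427 0.0912 0.0127]
top thread_lock 0.66 [0.6999 0.0753 0.06  ]
top screwdriver_1 0.59 [ 0.6108 -0.1688  0.0192]
top screwdriver_1 0.43 [ 0.582  -0.0323  0.0276]
top red [222.4631 146.094 ] 149 [0.7015 0.0759 0.0645] [0.688  0.0622 0.0421] [0.7209 0.0933 0.0928]
top red [252.0556 218.8889] 72 [0.5371 0.007  0.0728] [ 0.5279 -0.0064  0.05  ] [0.5466 0.0224 0.0824]
top red [130.697  311.6364] 99 [0.3226 0.2908 0.0149] [0.3122 0.2742 0.0081] [0.3328 0.3079 0.0203]
{'time': 0.8, 'q': array([-1.315 ,  0.2639,  1.604 , -0.    ,  1.2737, -0.0369]), 'joint_vel': array([ 0.0012,  0.0007, -0.0008, -0.0003,  0.0014, -0.0007]), 'joint_torque': array([ -0.0006, -51.4982, -36.7695,  -0.    ,   0.0004,  -0.    ]), 'tool_pos': array([ 0.1948, -0.6463,  0.2533]), 'tcp_rot': array([3.1079, 0.4583, 0.    ]), 'wrist_force': array([ 0.094 ,  0.1286, -0.2068]), 'torque': array([ 0.0082, -0.035 , -0.0169]), 'width': 1.0024238412669004}
```

```bash
python3 - <<'E'
from h import *
a=cv2.imread("pics/top0.png");b=cv2.imread("pics/scene0.png")
cv2.imwrite("pics/c1.png",cv2.resize(a[120:330,190:400],(800,800),interpolation=cv2.INTER_CUBIC)[:600])
E
```

```text
(no output)
```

View pics/c1.png

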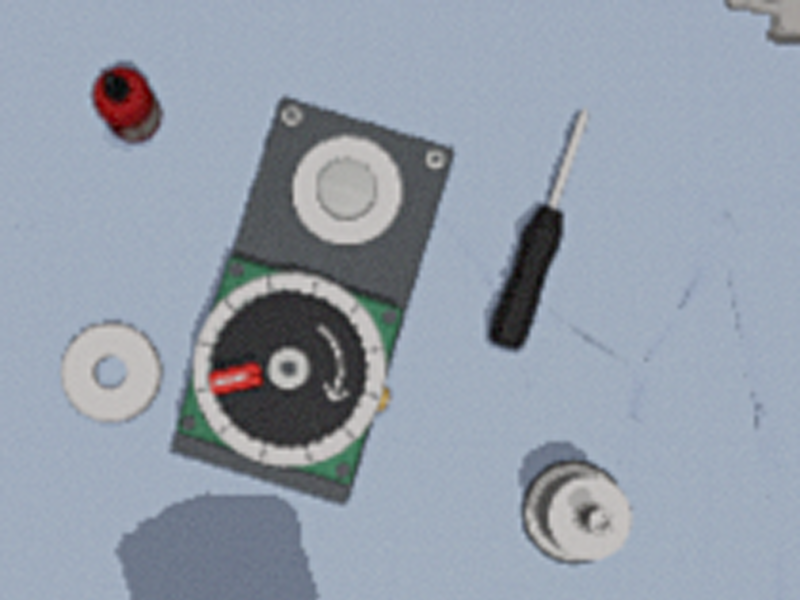

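View pics/scene0.png

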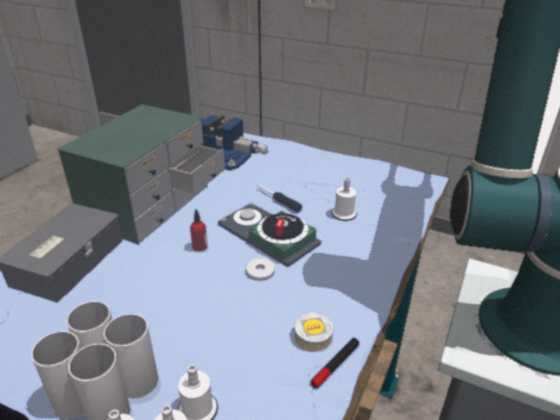

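Top crop: hub at (288,368), lug at (235,378), pointing left (+y), so its anticlockwise side faces the robot. The block's long axis leans about 17° right. The bystanders are clear of the dial, and in the scene view the arm is off to the right. Next I'll fit the axis and the angles.

```bash
cat > m.py <<'E'
from h import *
from scipy.optimize import least_squares
def onplane(cam,uv,z):
    C=get_calibration(cam);K=np.array(C["K"]);T=np.array(C["world_from_camera"])
    uv=np.atleast_2d(uv).astype(float)
    r=np.c_[(uv-K[[0,1],[2,2]])/K[[0,1],[0,1]],np.ones(len(uv))]@T[:3,:3].T
    return T[:3,3]+r*((z-T[2,3])/r[:,2])[:,None]
def redmask(im):
    h=cv2.cvtColor(im,cv2.COLOR_BGR2HSV)
    return ((h[...,0]<8)|(h[...,0]>172))&(h[...,1]>120)&(h[...,2]>60)
def dial(cam,im,c0):
    # dark disc (r=47mm) boundary in plane z=.053
    g=cv2.cvtColor(im,cv2.COLOR_BGR2GRAY); s=6
    v,u=np.indices(g.shape); P=onplane(cam,np.c_[u.ravel(),v.ravel()],.053)[:,:2]
    c=np.array(c0)
    for _ in range(5):
        dd=np.hypot(*(P-c).T); m=(dd<.05).reshape(g.shape)
        # minimise over c: dark inside 47, bright 48-58
        f=g.ravel().astype(float)
        best=min(((np.sum(f[(e:=np.hypot(*(P-c-[a,b]).T))<.0465])/max(1,np.sum(e<.0465)) - f[(e>.0485)&(e<.0570)].mean(),a,b) for a in np.arange(-.006,.0061,.001) for b in np.arange(-.006,.0061,.001)))
        c=c+best[1:]
        if abs(best[1])+abs(best[2])<1e-6: break
    return c
E
python3 - <<'E'
from m import *
np.set_printoptions(precision=4,suppress=True)
for cam in ("top","scene"):
    im=cv2.imread(f"pics/{cam}0.png")
    c=dial(cam,im,(.537,-.03)); print(cam,"centre",c)
    m=redmask(im); v,u=np.nonzero(m); P=onplane(cam,np.c_[u,v],.080)[:,:2]
    k=np.hypot(*(P-c).T)<.055
    print("lug (z=.08)",P[k].mean(0),"angle",np.degrees(np.arctan2(*(P[k].mean(0)-c)[::-1])), k.sum())
    P2=onplane(cam,np.c_[u,v],.053)[:,:2]; print("assuming z=.053 angle",np.degrees(np.arctan2(*(P2[k].mean(0)-c)[::-1])))
# block yaw: dial centre to spring seat, plate edges in the top picture
x=lambda a,b:(190+a*210/800,120+b*210/800)
p=onplane("top",[x(281,99),x(452,149)],.012)[:,:2]; q=onplane("top",[x(173,450),x(346,502)],.012)[:,:2]
d=p.mean(0)-q.mean(0); L=np.linalg.norm(d);yaw=np.degrees(np.arctan2(d[1],d[0]))
print("plate L",L,"yaw",yaw,"axis",q.mean(0)+d/L*.070, [np.degrees(np.arctan2(*(q[0]-q[1])[::-1]))-90])
E
```

```text
top centre [ 0.544 -0.022]
lug (z=.08) [0.5369 0.0065] angle 103.94485105895592 76
assuming z=.053 angle 101.52856796428568
scene centre [ 0.54 -0.01]
lug (z=.08) [0.5326 0.02  ] angle 103.77108222794712 80
assuming z=.053 angle -23.102305572575258
plate L 0.23031511988394665 yaw -16.54952576732282 axis [ 0.5447 -0.0234] [np.float64(-16.4417942492134)]
```

Call:
step_arm(
  motion=[
    [[0, 0.02, 0.043, 0, 0, 0, 10], [0, 0.04, 0.085, 0, 0, 0, 20], [0, 0.06, 0.128, 0, 0, 0, 30], [0, 0.08, 0.17, 0, 0, 0, 40], [0, 0.1, 0.213, 0, 0, 0, 50], [0, 0.12, 0.255, 0, 0, 0, 60], [0, 0.14, 0.298, 0, 0, 0, 70], [0, 0.16, 0.34, 0, 0, 0, 80]],
  ],
  newtons=20,
)

```text
time: 1.8
tool_pos: [0.3553, -0.3049, 0.2536]
tcp_rot: [2.079, 2.354, 0.0]
wrist_force: [0.8, -0.0, -0.1]
width: -0.004
```

Call:
step_arm(
  motion=[
    [[0, 0.018, 0.038, 0, 0, 0, 10.5], [0, 0.035, 0.077, 0, 0, 0, 21], [0, 0.053, 0.115, 0, 0, 0, 31.5], [0, 0.07, 0.153, -0.01, 0, 0, 42], [0, 0.088, 0.19, -0.03, 0, 0, 52.5], [0, 0.105, 0.23, -0.05, 0, 0, 63], [0, 0.123, 0.268, -0.075, 0, 0, 73.5], [0, 0.14, 0.305, -0.1, 0, 0, 84]],
  ],
)

```text
time: 2.8
tool_pos: [0.4961, 0.0015, 0.1535]
tcp_rot: [-0.04, 3.139, 0.001]
wrist_force: [0.4, 0.1, 0.5]
width: 0.002
```

```bash
python3 - <<'E'
from m import *
np.set_printoptions(precision=4,suppress=True)
s=read_state(); p=s["tool_pos"]; print(s["time"],p,s["tcp_rot"],s["q"])
out=[]
for cam in ("top","scene"):
    im,d=read_camera(cam); C=get_calibration(cam);K=np.array(C["K"]);T=np.linalg.inv(np.array(C["world_from_camera"]))
    P=cloud(cam,d); t=P[(abs(P[...,0]-.6)<.15)&(abs(P[...,1]-.0)<.3)]; print(cam,"table z",np.median(t[abs(t[:,2])<.02,2]), "campos",np.array(C["world_from_camera"])[:3,3])
    tip=p+[0,0,-.022]; q=T[:3,:3]@tip+T[:3,3]; uv=(K@q)[:2]/q[2]; print("tip px",uv)
    x,y=np.clip(uv-60,0,None).astype(int); x=min(x,440);y=min(y,300)
    cr=cv2.resize(im[y:y+120,x:x+120],(400,400),interpolation=cv2.INTER_CUBIC)
    cv2.circle(cr,tuple(((uv-[x,y])*400/120).astype(int)),3,(0,255,255),-1); out.append(cr)
    np.save(f"pics/d_{cam}.npy",d); cv2.imwrite(f"pics/{cam}1.png",im)
    m=(abs(P[...,2]-p[2]-.0)<.03)&(np.hypot(P[...,0]-p[0],P[...,1]-p[1])<.05)
    print("cloud near finger",P[m].mean(0),P[m].min(0),P[m].max(0))
cv2.imwrite("pics/c2.png",np.hstack(out))
E
```

```text
2.8 [0.4961 0.0015 0.1535] [-0.0398  3.1392  0.001 ] [-0.0477  0.0104  2.0846  0.0009  1.0445 -1.6443]
top table z 0.0002492141459089492 campos [ 0.5098 -0.0537  0.9223]
tip px [252.5506 237.9332]<stdin>:14: RuntimeWarning: Mean of empty slice.
  ret = um.true_divide(
Traceback (most recent call last):
ValueError: zero-size array to reduction operation minimum which has no identity
```

```bash
cat > look.py <<'E'
from m import *
import sys
np.set_printoptions(precision=4,suppress=True)
s=read_state(); p=s["tool_pos"]; print(s["time"],p,s["wrist_force"],"yaw",2*np.degrees(np.arctan2(s["tcp_rot"][1],s["tcp_rot"][0])))
out=[]
for cam in ("top","scene"):
    im,d=read_camera(cam); C=get_calibration(cam);K=np.array(C["K"]);T=np.linalg.inv(np.array(C["world_from_camera"]))
    tip=p+[0,0,-.022]; q=T[:3,:3]@tip+T[:3,3]; uv=(K@q)[:2]/q[2]; print(cam,"tip px",uv)
    x,y=np.clip(uv-50,0,None).astype(int); x=min(x,460);y=min(y,320)
    cr=cv2.resize(im[y:y+100,x:x+100],(400,400),interpolation=cv2.INTER_CUBIC)
    cv2.circle(cr,tuple(((uv-[x,y])*4).astype(int)),3,(0,255,255),-1); out.append(cr)
    cv2.imwrite(f"pics/{sys.argv[1]}_{cam}.png",im); np.save(f"pics/{sys.argv[1]}_{cam}.npy",d)
cv2.imwrite(f"pics/{sys.argv[1]}.png",np.hstack(out))
E
python3 look.py c2
```

```text
2.85 [0.4955 0.005  0.15  ] [ 0.8504  2.0743 -1.5195] yaw -178.18062267063638
top tip px [250.9354 238.1958]
scene tip px [298.4879 207.2458]
```

View pics/c2.png

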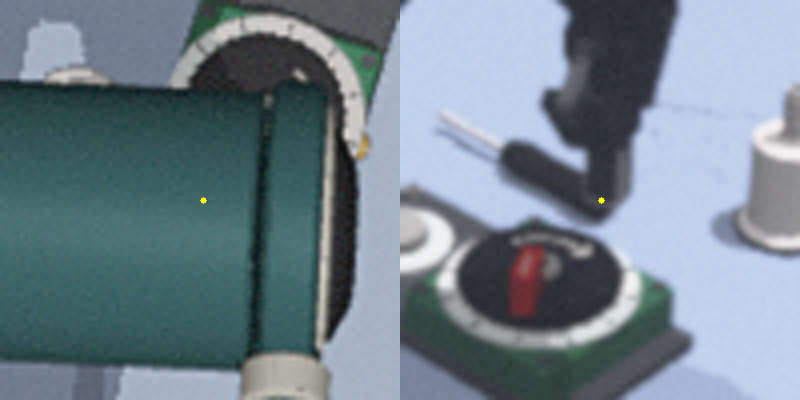

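```bash
python3 - <<'E'
from m import *
np.set_printoptions(precision=4,suppress=True)
out=[]
for cam,o in (("top",(210,170)),("scene",(230,180))):
    im=cv2.imread(f"pics/{cam}0.png"); C=get_calibration(cam);K=np.array(C["K"]);Tw=np.array(C["world_from_camera"]);T=np.linalg.inv(Tw)
    print(cam,Tw[:3,3])
    cr=cv2.resize(im[o[1]:o[1]+100,o[0]:o[0]+100],(400,400),interpolation=cv2.INTER_CUBIC)
    th=np.linspace(0,2*np.pi,80)
    for c,col in (((.544,-.022),(0,255,255)),((.540,-.010),(255,0,255))):
        for r in (.047,.058):
            X=np.c_[c[0]+r*np.cos(th),c[1]+r*np.sin(th),0*th+.053]@T[:3,:3].T+T[:3,3]
            uv=X@K.T; uv=(uv[:,:2]/uv[:,2:]-o)*4
            cv2.polylines(cr,[uv.astype(np.int32)],True,col,1)
    out.append(cr)
cv2.imwrite("pics/c3.png",np.hstack(out))
E
```

```text
top [ 0.5098 -0.0537  0.9223]
scene [0.1573 0.7955 0.6976]
```

View pics/c3.png

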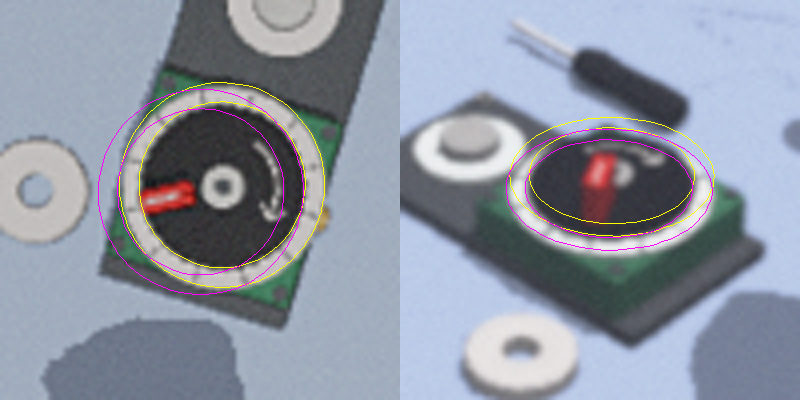

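```bash
python3 - <<'E'
from m import *
np.set_printoptions(precision=4,suppress=True)
im,d=read_camera("scene"); s=read_state(); p=s["tool_pos"]; print(p, s["wrist_force"])
P=cloud("scene",d)
m=(P[...,2]>p[2]-.04)&(P[...,2]<p[2]+.0)&(np.hypot(P[...,0]-p[0],P[...,1]-p[1])<.05)
q=P[m]; print(m.sum(),q.mean(0),np.percentile(q,[3,97],axis=0))
t=P[(abs(P[...,0]-.5)<.25)&(abs(P[...,1])<.25)]; print("table z",np.median(t[abs(t[:,2])<.02,2]))
for z in range(0,4):
    k=q[abs(q[:,2]-p[2]+.022-z*.006)<.003]; 
    if len(k): print(z,k.mean(0)-p,k.min(0)-p,k.max(0)-p)
# depth of dial face / ring / lug top in both first-type pictures
for cam in("top","scene"):
    d=np.load(f"pics/c2_{cam}.npy"); Q=cloud(cam,d)
    for c in ((.544,-.022),(.540,-.010)):
        r=np.hypot(Q[...,0]-c[0],Q[...,1]-c[1]); 
        print(cam,c,"disc z",np.median(Q[(r<.04)&(Q[...,2]>.03)&(Q[...,2]<.065)][:,2]))
# spring seat / raised block centroid from depth (scene, z 0.035..0.065)
k=(Q[...,2]>.046)&(Q[...,2]<.06)&(np.hypot(Q[...,0]-.542,Q[...,1]+.016)<.08)
print("scene ring cloud", Q[k].min(0),Q[k].max(0), np.percentile(Q[k],[1,99],axis=0).mean(0))
E
python3 - <<'E'
E
```

```text
[0.495  0.0005 0.1532] [ 0.5251 -0.4858  0.6777]
87 [0.4892 0.0096 0.1427] [[ 0.4817 -0.0044  0.1314]
 [ 0.5     0.0168  0.1519]]
table z 0.0008542690918020845
0 [-0.0015  0.0077 -0.0213] [-0.0088  0.0059 -0.0231] [ 0.0075  0.0097 -0.0191]
1 [-0.0068  0.0073 -0.0161] [-0.0127 -0.0058 -0.0187] [ 0.006   0.0148 -0.013 ]
2 [-0.0067  0.0095 -0.0098] [-0.0139 -0.0049 -0.0127] [ 0.0042  0.0173 -0.0071]
3 [-0.0059  0.0101 -0.0042] [-0.0132 -0.0052 -0.0066] [ 0.005   0.0163 -0.0011]
top (0.544, -0.022) disc z 0.05262978868385926
top (0.54, -0.01) disc z 0.05255303211638429
scene (0.544, -0.022) disc z 0.053307986583079
scene (0.54, -0.01) disc z 0.053038741820737534
scene ring cloud [ 0.4956 -0.0663  0.046 ] [0.5897 0.0354 0.0598] [ 0.5418 -0.0168  0.0523]
```

The dial's axis comes out at about (0.544, -0.021). The scene camera reads a few mm off, and the finger cloud shows the same bias, so I trust the top camera. Next I descend behind the lug.

Call:
step_arm(
  motion=[
    [[0, 0.008, 0.0025, 0, 0, 0, 6], [0, 0.015, 0.0045, 0, 0, 0, 12.4], [0, 0.015, 0.0045, -0.02, 0, 0, 12.4], [0, 0.015, 0.0045, -0.04, 0, 0, 12.4], [0, 0.015, 0.0045, -0.06, 0, 0, 12.4], [0, 0.015, 0.0045, -0.07, 0, 0, 12.4], [0, 0.015, 0.0045, -0.07, 0, 0, 12.4], [0, 0.015, 0.0045, -0.07, 0, 0, 12.4]],
  ],
)

```text
time: 4.0
tool_pos: [0.5108, 0.0047, 0.0843]
tcp_rot: [-0.368, 3.119, -0.0]
wrist_force: [0.1, -0.1, -0.4]
width: 0.003
```

```bash
python3 look.py c4
```

```text
4.0 [0.5108 0.0047 0.0843] [ 0.1123 -0.0962 -0.4471] yaw 193.4757162614781
top tip px [253.3448 230.8199]
scene tip px [291.3534 230.337 ]
```

View pics/c4.png

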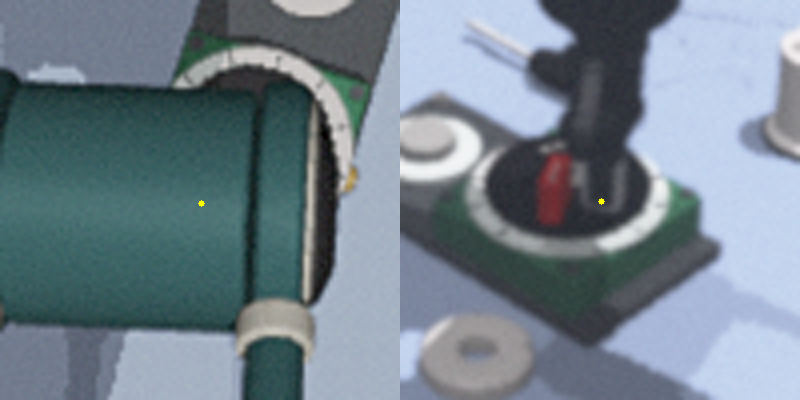

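The top view is hidden by the arm. The scene view (right half) shows the fingertip at about (600,195), on the anticlockwise side of the lug at (555,190), with a gap of a few mm. Next I'll work out the arc.

```bash
cat > arc.py <<'E'
from h import *
import sys
def table(ths,c=(.544,-.021),r=.033,off=.017):
    s=read_state(); p=s["tool_pos"]; y=2*np.degrees(np.arctan2(s["tcp_rot"][1],s["tcp_rot"][0]))%360
    print("t",s["time"],"p",p,"yaw",y,"F",s["wrist_force"])
    for th in ths:
        a=np.radians(103.5-th); u=np.array([np.cos(a),np.sin(a)]); t=np.array([np.sin(a),-np.cos(a)])
        q=np.array(c)+r*u-off*t
        print(th,"[0, %.4f, %.4f, %.4f, 0, 0, %.1f]"%(*(q-p[:2]),.0835-p[2],(193.5-th-y+180)%360-180))
if __name__=="__main__": table([float(x) for x in sys.argv[1:]])
E
python3 arc.py -8 -4 0 4 8 12 15 18
```

```text
t 4.1 p [0.51079785 0.00488576 0.08430171] yaw 193.50303248314836 F [0.64547747 0.63145433 0.46584812]
-8.0 [0, 0.0053, -0.0014, -0.0008, 0, 0, 8.0]
-4.0 [0, 0.0071, 0.0005, -0.0008, 0, 0, 4.0]
0.0 [0, 0.0090, 0.0022, -0.0008, 0, 0, -0.0]
4.0 [0, 0.0110, 0.0039, -0.0008, 0, 0, -4.0]
8.0 [0, 0.0131, 0.0053, -0.0008, 0, 0, -8.0]
12.0 [0, 0.0153, 0.0067, -0.0008, 0, 0, -12.0]
15.0 [0, 0.0171, 0.0075, -0.0008, 0, 0, -15.0]
18.0 [0, 0.0188, 0.0083, -0.0008, 0, 0, -18.0]
```

Call:
step_arm(
  motion=[
    [[0, 0.003, 0.0007, -0.0008, 0, 0, 0], [0, 0.006, 0.0014, -0.0008, 0, 0, 0], [0, 0.009, 0.0022, -0.0008, 0, 0, 0], [0, 0.0105, 0.0034, -0.0008, 0, 0, -3], [0, 0.012, 0.0046, -0.0008, 0, 0, -6], [0, 0.0136, 0.0057, -0.0008, 0, 0, -9], [0, 0.0153, 0.0067, -0.0008, 0, 0, -12], [0, 0.0153, 0.0067, -0.0008, 0, 0, -12]],
  ],
)

```text
time: 5.1
tool_pos: [0.5244, 0.0115, 0.0831]
tcp_rot: [0.041, -3.138, 0.001]
wrist_force: [-5.8, -1.2, 4.4]
width: 0.001
```

```bash
python3 arc.py 12 15 18 21 24 27 30 33 36 39 42; python3 - <<'E'
from m import *
im,d=read_camera("scene"); P=cloud("scene",d); m=redmask(im)
q=P[m&(d>0)&(np.hypot(P[...,0]-.542,P[...,1]+.017)<.07)]; q=q[q[:,2]>.057]
v=np.median(q,0)[:2]-[.542,-.017]; print(len(q),v,np.degrees(np.arctan2(v[1],v[0])))
im0=cv2.imread("pics/scene0.png"); 
cv2.imwrite("pics/c5.png",np.hstack([cv2.resize(x[180:280,230:330],(400,400),interpolation=cv2.INTER_CUBIC) for x in (im0,im)]))
E
```

```text
t 5.1 p [0.52436085 0.01145194 0.08309793] yaw 181.50954056590365 F [-5.80270735 -1.22042037  4.44266669]
12.0 [0, 0.0018, 0.0001, 0.0004, 0, 0, -0.0]
15.0 [0, 0.0035, 0.0010, 0.0004, 0, 0, -3.0]
18.0 [0, 0.0053, 0.0018, 0.0004, 0, 0, -6.0]
21.0 [0, 0.0071, 0.0025, 0.0004, 0, 0, -9.0]
24.0 [0, 0.0089, 0.0031, 0.0004, 0, 0, -12.0]
27.0 [0, 0.0108, 0.0036, 0.0004, 0, 0, -15.0]
30.0 [0, 0.0127, 0.0040, 0.0004, 0, 0, -18.0]
33.0 [0, 0.0146, 0.0043, 0.0004, 0, 0, -21.0]
36.0 [0, 0.0166, 0.0045, 0.0004, 0, 0, -24.0]
39.0 [0, 0.0185, 0.0047, 0.0004, 0, 0, -27.0]
42.0 [0, 0.0204, 0.0047, 0.0004, 0, 0, -30.0]
53 [-0.00358059  0.0423267 ] 94.83537475838881
```

View pics/c5.png

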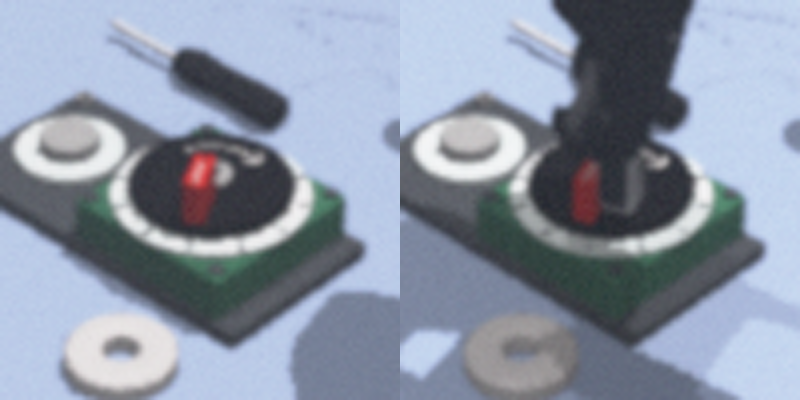

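The scene view shows the fingertip against the lug, which has turned about 10°, with -6 N on the tool. Continuing.

Call:
step_arm(
  motion=[
    [[0, 0.0018, 0.0001, 0.0004, 0, 0, 0], [0, 0.0027, 0.0006, 0.0004, 0, 0, -1.5], [0, 0.0035, 0.001, 0.0004, 0, 0, -3], [0, 0.0044, 0.0014, 0.0004, 0, 0, -4.5], [0, 0.0053, 0.0018, 0.0004, 0, 0, -6], [0, 0.0062, 0.0022, 0.0004, 0, 0, -7.5], [0, 0.0071, 0.0025, 0.0004, 0, 0, -9], [0, 0.0071, 0.0025, 0.0004, 0, 0, -9]],
  ],
)

```text
time: 6.15
tool_pos: [0.5318, 0.0139, 0.0836]
tcp_rot: [-0.205, -3.132, 0.001]
wrist_force: [0.4, 0.7, 0.3]
width: -0.002
```

```bash
cat > lug.py <<'E'
from m import *
im,d=read_camera("scene"); P=cloud("scene",d); m=redmask(im)
q=P[m&(d>0)&(np.hypot(P[...,0]-.542,P[...,1]+.017)<.07)]; q=q[q[:,2]>.057]
v=np.median(q,0)[:2]-[.542,-.017]; print("lug",len(q),v,np.degrees(np.arctan2(v[1],v[0])))
import sys
cv2.imwrite(f"pics/{sys.argv[1]}.png",cv2.resize(im[160:280,220:340],(480,480),interpolation=cv2.INTER_CUBIC))
E
python3 lug.py c6; python3 arc.py 24 28 32 36 38 40 42 44 46 48 50 52
```

```text
lug 67 [0.00841873 0.04015866] 78.16015675709937
t 6.2 p [0.53165354 0.01388709 0.08355445] yaw 172.52794833284094 F [ 0.58005755  0.70833814 -1.12902278]
24.0 [0, 0.0016, 0.0007, -0.0001, 0, 0, -3.0]
28.0 [0, 0.0042, 0.0013, -0.0001, 0, 0, -7.0]
32.0 [0, 0.0067, 0.0018, -0.0001, 0, 0, -11.0]
36.0 [0, 0.0093, 0.0021, -0.0001, 0, 0, -15.0]
38.0 [0, 0.0106, 0.0022, -0.0001, 0, 0, -17.0]
40.0 [0, 0.0119, 0.0022, -0.0001, 0, 0, -19.0]
42.0 [0, 0.0132, 0.0022, -0.0001, 0, 0, -21.0]
44.0 [0, 0.0144, 0.0022, -0.0001, 0, 0, -23.0]
46.0 [0, 0.0157, 0.0021, -0.0001, 0, 0, -25.0]
48.0 [0, 0.0170, 0.0019, -0.0001, 0, 0, -27.0]
50.0 [0, 0.0183, 0.0018, -0.0001, 0, 0, -29.0]
52.0 [0, 0.0196, 0.0015, -0.0001, 0, 0, -31.0]
```

View pics/c6.png

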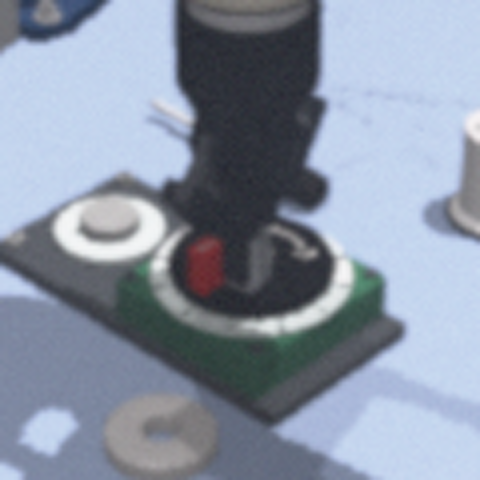

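Click 1: the lug has snapped ahead of the finger, sitting at (205,265) with a clear gap to the finger at (255,260), and force is zero. On to the second click.

Call:
step_arm(
  motion=[
    [[0, 0.0029, 0.001, 0, 0, 0, -5], [0, 0.0055, 0.0016, 0, 0, 0, -9], [0, 0.0082, 0.002, 0, 0, 0, -13], [0, 0.0106, 0.0022, 0, 0, 0, -17], [0, 0.0125, 0.0022, 0, 0, 0, -20], [0, 0.0144, 0.0022, 0, 0, 0, -23], [0, 0.0163, 0.002, 0, 0, 0, -26], [0, 0.0183, 0.0018, 0, 0, 0, -29]],
  ],
)

```text
time: 7.2
tool_pos: [0.5498, 0.0159, 0.0836]
tcp_rot: [-0.984, -2.98, -0.001]
wrist_force: [0.1, -0.1, 0.1]
width: 0.002
```

```bash
python3 lug.py c7; python3 arc.py 52 54 58 62 65 68 71 74 77 80 82
```

```text
lug 29 [0.02574479 0.03458742] 53.33822793322538
t 7.25 p [0.55030056 0.01572878 0.08367548] yaw 143.35750385043295 F [ 0.80395701 -0.30975886  0.59411265]
52.0 [0, 0.0009, -0.0003, -0.0002, 0, 0, -1.9]
54.0 [0, 0.0022, -0.0006, -0.0002, 0, 0, -3.9]
58.0 [0, 0.0047, -0.0013, -0.0002, 0, 0, -7.9]
62.0 [0, 0.0072, -0.0021, -0.0002, 0, 0, -11.9]
65.0 [0, 0.0089, -0.0029, -0.0002, 0, 0, -14.9]
68.0 [0, 0.0107, -0.0037, -0.0002, 0, 0, -17.9]
71.0 [0, 0.0124, -0.0047, -0.0002, 0, 0, -20.9]
74.0 [0, 0.0140, -0.0057, -0.0002, 0, 0, -23.9]
77.0 [0, 0.0156, -0.0068, -0.0002, 0, 0, -26.9]
80.0 [0, 0.0172, -0.0080, -0.0002, 0, 0, -29.9]
82.0 [0, 0.0182, -0.0088, -0.0002, 0, 0, -31.9]
```

Call:
step_arm(
  motion=[
    [[0, 0.0022, -0.0006, 0, 0, 0, -4], [0, 0.0047, -0.0013, 0, 0, 0, -8], [0, 0.0072, -0.0021, 0, 0, 0, -12], [0, 0.0089, -0.0029, 0, 0, 0, -15], [0, 0.0107, -0.0037, 0, 0, 0, -18], [0, 0.0124, -0.0047, 0, 0, 0, -21], [0, 0.014, -0.0057, 0, 0, 0, -24], [0, 0.0156, -0.0068, 0, 0, 0, -27]],
  ],
)

```text
time: 8.25
tool_pos: [0.5653, 0.0096, 0.0836]
tcp_rot: [-1.655, -2.665, -0.002]
wrist_force: [-0.4, 0.2, -0.1]
width: -0.009
```

```bash
python3 lug.py c8; python3 arc.py 78 80 82 84 88 92 96 99 102 105 108 110 112; python3 -c "
from m import *
im,d=read_camera('top');cv2.imwrite('pics/c8t.png',np.hstack([cv2.imread('pics/c8.png')[:400,:400],cv2.resize(im[170:270,210:310],(400,400))]))"
```

```text
lug 4 [0.01124031 0.01968855] 60.27770530411095
t 8.3 p [0.56588201 0.00911508 0.08365943] yaw 116.23590303375119 F [ 0.31470945  0.00654473 -1.22757809]
78.0 [0, 0.0006, -0.0006, -0.0002, 0, 0, -0.7]
80.0 [0, 0.0016, -0.0014, -0.0002, 0, 0, -2.7]
82.0 [0, 0.0026, -0.0022, -0.0002, 0, 0, -4.7]
84.0 [0, 0.0036, -0.0031, -0.0002, 0, 0, -6.7]
88.0 [0, 0.0054, -0.0049, -0.0002, 0, 0, -10.7]
92.0 [0, 0.0071, -0.0069, -0.0002, 0, 0, -14.7]
96.0 [0, 0.0086, -0.0090, -0.0002, 0, 0, -18.7]
99.0 [0, 0.0097, -0.0106, -0.0002, 0, 0, -21.7]
102.0 [0, 0.0107, -0.0123, -0.0002, 0, 0, -24.7]
105.0 [0, 0.0116, -0.0140, -0.0002, 0, 0, -27.7]
108.0 [0, 0.0124, -0.0158, -0.0002, 0, 0, -30.7]
110.0 [0, 0.0128, -0.0170, -0.0002, 0, 0, -32.7]
112.0 [0, 0.0133, -0.0182, -0.0002, 0, 0, -34.7]
```

View pics/c8t.png

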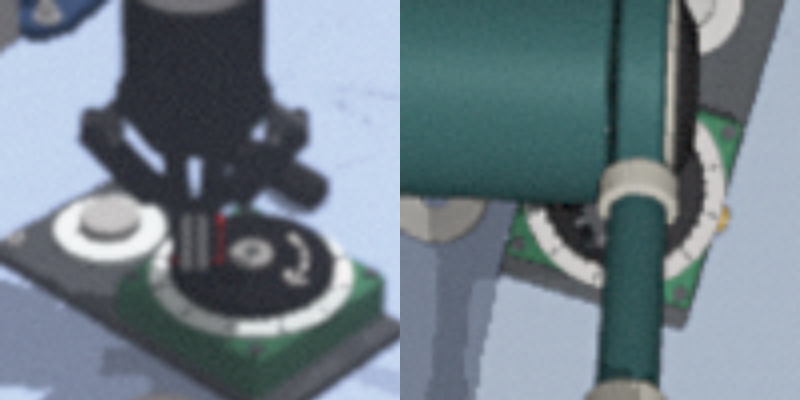

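```bash
python3 - <<'E'
from m import *
np.set_printoptions(precision=0,suppress=True)
C=get_calibration("scene");K=np.array(C["K"]);T=np.linalg.inv(np.array(C["world_from_camera"]))
for th in (60,90,120):
    a=np.radians(103.5-th);u=np.array([np.cos(a),np.sin(a)]);n=np.array([-u[1],u[0]])
    X=np.array([[*(np.array([.542,-.0125])+r*u+s*n),z] for r in(.016,.046) for s in(-.006,.006) for z in (.053,.08)])@T[:3,:3].T+T[:3,3]
    uv=X@K.T; print(th,((uv[:,:2]/uv[:,2:]-[220,160])*4).astype(int).tolist())
E
```

```text
60 [[217, 262], [217, 223], [223, 274], [223, 235], [166, 271], [165, 232], [172, 283], [171, 244]]
90 [[222, 254], [222, 214], [217, 266], [217, 226], [171, 247], [170, 208], [166, 258], [165, 219]]
120 [[234, 248], [234, 209], [219, 257], [219, 217], [196, 227], [195, 188], [181, 236], [181, 197]]
```

The projection matches three clicks (a red edge at x≈222 on the inner end and a trace at (175,258) on the outer end; neither fits 60° or 120°). Now the last click, slower.

Call:
step_arm(
  motion=[
    [[0, 0.0026, -0.0022, 0, 0, 0, -5], [0, 0.0045, -0.004, 0, 0, 0, -9], [0, 0.0062, -0.0059, 0, 0, 0, -12.7], [0, 0.0075, -0.0074, 0, 0, 0, -15.7], [0, 0.0086, -0.009, 0, 0, 0, -18.7], [0, 0.0097, -0.0106, 0, 0, 0, -21.7], [0, 0.0104, -0.0117, 0, 0, 0, -23.7], [0, 0.011, -0.0128, 0, 0, 0, -25.7]],
  ],
)

```text
time: 9.35
tool_pos: [0.5765, -0.0026, 0.0836]
tcp_rot: [-2.205, -2.232, -0.004]
wrist_force: [-1.2, 4.7, 1.5]
width: -0.001
```

```bash
python3 arc.py 103 104 105 106 107 108 109 110 111 112
```

```text
t 9.35 p [ 0.57646207 -0.00256919  0.0836304 ] yaw 90.70354618982077 F [-1.22543588  4.72449884  1.52486376]
103.0 [0, 0.0004, -0.0011, -0.0001, 0, 0, -0.2]
104.0 [0, 0.0007, -0.0017, -0.0001, 0, 0, -1.2]
105.0 [0, 0.0010, -0.0023, -0.0001, 0, 0, -2.2]
106.0 [0, 0.0012, -0.0029, -0.0001, 0, 0, -3.2]
107.0 [0, 0.0015, -0.0035, -0.0001, 0, 0, -4.2]
108.0 [0, 0.0018, -0.0041, -0.0001, 0, 0, -5.2]
109.0 [0, 0.0020, -0.0047, -0.0001, 0, 0, -6.2]
110.0 [0, 0.0023, -0.0053, -0.0001, 0, 0, -7.2]
111.0 [0, 0.0025, -0.0059, -0.0001, 0, 0, -8.2]
112.0 [0, 0.0027, -0.0065, -0.0001, 0, 0, -9.2]
```

Still loaded (5 N), so the crest hasn't been passed. I'll ease on to 108°.

Call:
step_arm(
  motion=[
    [[0, 0.0004, -0.0011, 0, 0, 0, -0.2], [0, 0.0007, -0.0017, 0, 0, 0, -1.2], [0, 0.001, -0.0023, 0, 0, 0, -2.2], [0, 0.0012, -0.0029, 0, 0, 0, -3.2], [0, 0.0015, -0.0035, 0, 0, 0, -4.2], [0, 0.0018, -0.0041, 0, 0, 0, -5.2], [0, 0.0018, -0.0041, 0, 0, 0, -5.2], [0, 0.0018, -0.0041, 0, 0, 0, -5.2]],
  ],
)

```text
time: 10.35
tool_pos: [0.5783, -0.0067, 0.0836]
tcp_rot: [-2.304, -2.13, -0.004]
wrist_force: [0.2, 0.2, -0.3]
width: -0.002
```

```bash
python3 arc.py 108 100; python3 lug.py c9
```

```text
t 10.35 p [ 0.57827541 -0.00665415  0.08363037] yaw 85.51163874600502 F [ 0.16248806  0.22047107 -0.32433131]
108.0 [0, -0.0000, 0.0000, -0.0001, 0, 0, -0.0]
100.0 [0, -0.0024, 0.0046, -0.0001, 0, 0, 8.0]
lug 57 [ 0.02036142 -0.00444178] -12.306104098892227
```

View pics/c9.png

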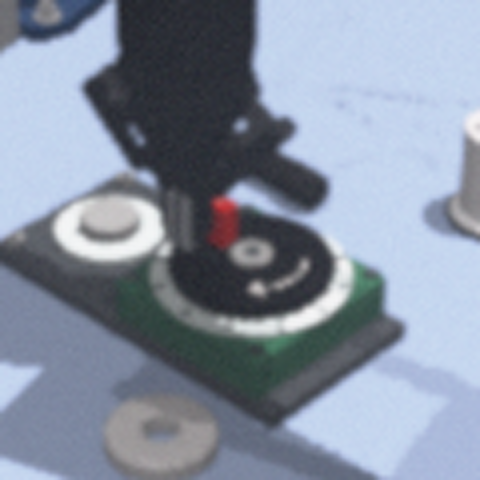

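The force dropped to zero and the lug now stands ahead of the finger, at (225,222), matching the 120° projection. I'll back off, rise and move clear so the top camera can check.

Call:
step_arm(
  motion=[
    [[0, 0, 0.004, 0, 0, 0, 0], [0, 0, 0.008, 0.002, 0, 0, 0], [0, 0, 0.008, 0.02, 0, 0, 0], [0, 0, 0.008, 0.06, 0, 0, 0], [0, 0, 0.008, 0.11, 0, 0, 0], [0, 0, 0.008, 0.15, 0, 0, 0], [0, -0.03, -0.045, 0.17, 0, 0, 0], [0, -0.06, -0.1, 0.17, 0, 0, 0]],
  ],
)

```text
time: 11.4
tool_pos: [0.5204, -0.1061, 0.2582]
tcp_rot: [2.302, 2.134, 0.01]
wrist_force: [-0.3, -1.3, -0.7]
width: 0.0
```

Call:
step_arm(
  motion=[
    [[0, -0.02, -0.05, 0, 0, 0, 0], [0, -0.04, -0.1, 0, 0, 0, 0], [0, -0.06, -0.15, 0, 0, 0, 0], [0, -0.08, -0.2, 0, 0, 0, 0], [0, -0.1, -0.25, 0, 0, 0, 0], [0, -0.12, -0.3, 0, 0, 0, 0], [0, -0.12, -0.3, 0, 0, 0, 0], [0, -0.12, -0.3, 0, 0, 0, 0]],
  ],
)

```text
time: 12.4
tool_pos: [0.4005, -0.406, 0.2591]
tcp_rot: [2.302, 2.133, 0.011]
wrist_force: [0.5, 0.7, 0.3]
width: -0.002
```

```bash
python3 - <<'E'
from m import *
np.set_printoptions(precision=4,suppress=True)
a=cv2.imread("pics/top0.png"); im,d=read_camera("top"); c=np.array([.544,-.021]); L=[]
for x in (a,im):
    v,u=np.nonzero(redmask(x)); P=onplane("top",np.c_[u,v],.08)[:,:2]; k=np.hypot(*(P-c).T)<.055
    q=P[k].mean(0)-c; L.append(np.degrees(np.arctan2(q[1],q[0]))); print(k.sum(),q,L[-1])
print("turned cw",L[0]-L[1])
for t in ("piston_2","disc_1","thread_lock","screwdriver_1"):
    r=spot_in("top",t); print(t,[(round(i["score"],2),w("top",np.array(i["xyz"]))) for i in r[:1]])
cv2.imwrite("pics/c10.png",np.hstack([cv2.resize(x[120:330,190:400],(400,400)) for x in (a,im)]))
print(read_state()["time"])
E
```

```text
76 [-0.0071  0.0275] 104.43068835457056
76 [ 0.0274 -0.0089] -18.060898105823668
turned cw 122.49158646039423
piston_2 [(0.66, array([ 0.4574, -0.1924,  0.0649]))]
disc_1 [(0.86, array([0.5423, 0.0952, 0.0111]))]
thread_lock [(0.62, array([0.6964, 0.076 , 0.0629]))]
screwdriver_1 [(0.57, array([ 0.6092, -0.1717,  0.0236]))]
12.65
```

View pics/c10.png

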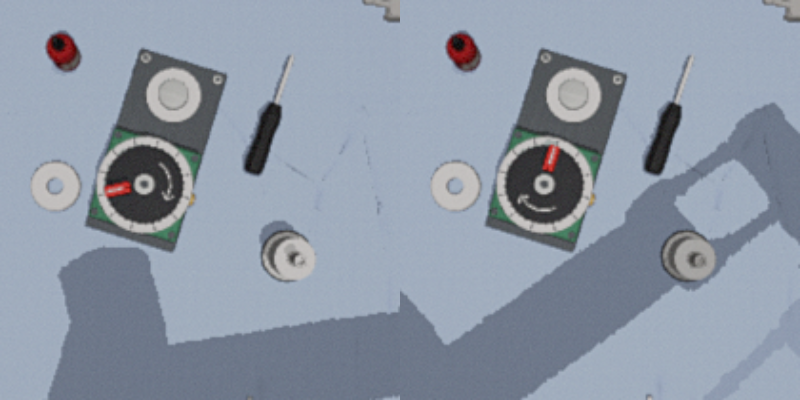

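The before/after view shows the lug moved from left (118,188) to pointing at the spring seat (552-400,158), about 120° clockwise. All bystanders are where they were, so I'm handing in.

```bash
python3 -c "
from workcell import *
print(finish_job())"
```

```text
the job is handed in; nothing more can be done
None
```

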